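# Shut the specimen slide tray and tuck its cover under the lip

### The job

The sprung cover of the small specimen-slide tray stands open. With the fingertips only, fold the cover down flat over the slides, then keep it down and push it along, against the step on its outer face, until its end tongue is tucked fully home under the tray's retaining lip, and let go so that the lip holds it shut. Pick nothing up: the tray stays on the bench where it stands, and the petri dish, glue stick and eraser beside it are left alone.

Things in the scene. Friction and masses are not known exactly. Their poses are not given: they have to be found in the camera images.
- tray: White plastic slide tray, 166 x 116 x 32 mm, 0.9 kg, loose on the bench (about 5 N slides it). Origin: centre of its 160 x 116 mm base plate, at bench level; z up; +x runs from the cover's hinge (near the -x end) to the retaining lip (at the +x end); y along the hinge. Hinge axis: along y at x = -62 mm (plus the slot_pin value), z = 23 mm. Side walls end 20 mm above the bench.
- cover (a joint): Hinge of the grey cover, rad: 0 = flat over the tray (its stop), growing as the free end rises; starts at 0.95 to 1.45, leaning towards the lip. A weak spring lifts the cover about 45 degrees if it is let go flat and not tucked; folding it down, or holding it flat, takes 1 to 2 N at the step. The cover cannot pass through the lip.
- slot_pin (a joint): Slide of the cover's hinge pin in the tray's slots, m, along the tray's +x (towards the lip): 0 = drawn back (starts at 0 to 0.002), 0.014 = fully home (stop). It carries the whole cover, takes about 2 N, and stays where it is left. At 0 the flat cover's tongue ends 4 mm short of the lip; at 0.014 it reaches 10 mm beneath it.
- thumb_step (a point): Mid-height of the thumb step's upright face, middle of its width. The step is a wedge on the cover's outer (upper) face, 80 mm wide, 6 mm high; the upright face looks to the hinge, 80 mm from the hinge axis; the top slopes down to the tongue. Point is 4 mm above the cover's mid-plane. Its axes turn with the cover: x along the cover to the tongue, z outward from the outer face.
- cover_tip (a point): Middle of the end of the cover's tongue, 125 mm from the hinge axis, half-way through the thickness. The cover is a rigid plate 96 mm wide (along y), 4 mm thick, its mid-plane through the hinge axis; the tongue is its last 10 mm, 50 mm wide. Flat, its top face is 25 mm above the bench. Axes as for thumb_step.
- lip_edge (a point): Middle of the retaining lip's free edge, on the tray at x = 67 mm, z = 30 mm. The lip is 70 mm wide (y), 4 mm thick (28 to 32 mm above the bench) and runs from here to its post at x = 80 mm; the flat tongue passes below it with 3 mm to spare. Axes as the tray's.
- petri: Bystander: round petri dish with lid, 90 mm across, 15 mm high; origin under its centre.
- glue_stick: Bystander: upright glue stick, 24 mm across, 85 mm high; origin under its centre.
- eraser: Bystander: small eraser 19 x 42 x 12 mm; origin under its centre.

How it is judged:
By the outcome, as a careful person would: the job done as asked, in the order asked, and still so for the second after the job is handed in, with the robot touching nothing.
It also fails if it takes over 35 s, if anything falls off the work surface, if the arm or the gripper's body presses on something with over 40 N, if the wrist force passes 120 N, or if a joint passes its speed limit or range.

### The arm

A 6-joint arm with a two-finger parallel gripper is mounted at the origin on the work surface; the furniture and walls round the work are solid. World frame = base frame: x ahead of the robot, y to its left, z up, the work surface at z = 0. Lengths are in m, angles in degrees, forces in N, time in s.
With the tool pointing down it reaches from about 0.35 to 0.875 m from the base axis. Payload 4.2 kg.
Tool frame: the origin (TCP) lies between the finger pads; the fingertips stand 19 mm ahead of it and the grasp point (between the pads) is the TCP; z points along the fingers, y is the line along which they close (so a half turn about z gives the same grasp; the last joint's range is limited). The gripper opens to 87 mm and grips with 3 to 60 N. Pads are 19 mm wide; open, the fingers measure 117 mm over their backs; the gripper's body (75 mm by 190 mm) begins 51 mm behind the grasp point.
Start: joints at [87.41, 22.042, 0.453, 0, -68.411, -14.817], TCP at [0.187, 0.596, 0.242] pointing down, gripper open.
Joint ranges: [-179.83, 179.83], [-69.29, 118.12], [-61.27, 80.66], [-181.25, 117.63], [-171.15, -9.14], [-177.46, 177.46]. Speed limits (degrees/s): [159.86, 159.86, 180, 180, 180, 180].

### API

Orientations are given as a 3x3 rotation matrix whose columns are the frame's x, y, z axes.
In Python, from station import r gives the robot as it stands.
- The arm moves only by the tool drive_tool, never from a script. Its argument "steps" is one flat list of numbers, 7 for each row, row after row: the turn, a rotation vector about the tool's x, y, z in rad, then the shift along the tool's x, y, z in m, then the opening, from 0 (shut) to 1 (fully open). A call has 1 to 10 rows; each row shifts and turns the commanded pose from where the row before left it, along the tool's axes as they then stand; what a row does not reach is not made up. A row lasts 1/12 s, in which the tool goes at most 41.7 mm and 7.16 degrees, less where a joint would pass 70% of its speed; a pose out of reach is approached as far as the arm can. A call is refused whole if a number of a shift passes 0.0417 or a number of a turn 0.125, either way. A call with a gripper value outside its range is refused whole. The fingers move at their own pace and stop on an object; the grip force is fixed at half the most. Time passes only in rows, so rows that do not move let the fingers close. It gives the time, the measured TCP pose, the force, the opening and the grip force at its end, in the units of the state.
- r.sense(): the state, without advancing time (a new reading comes with each control period).
- r.capture(name): name is "scene" or "top" or "wrist"; returns the picture (480x640x3 uint8, blue, green, red); there is no depth.
- r.camera_params(name): a dict with "camera_matrix" (3x3 intrinsics, pixels), "extrinsics" (4x4, takes a point from world to camera coordinates). Camera axes: x right, y down, z forward; pixel columns grow to the right and rows downward; lengths in m; the calibration is good to about 2 mm. A picture is of the moment at which its call begins: read the wrist's pose just before it. camera_params takes no time and is no camera call; for the wrist camera it gives the pose at the moment of the call.
- r.finish_job(): hands the job in; it is judged then, once.
The state is a dict: "time_s": time; "joints": joint angles; "joint_velocities": joint speeds; "effort": joint torques, N m; "tcp_pos": TCP position; "ee_rot": TCP orientation; "wrist_force": force on the tool from outside, world axes, zero at the start; "moment": the same for the moment, N m; "gripper_width": opening from 0.0 (shut) to 1.0 (fully open); "gripper_force": force on a finger pad.
Only numpy, scipy, OpenCV 4.12 (cv2) and the standard library are available. Lean on these libraries where they do the work, as an engineer would, in place of code of your own. Each camera call takes 0.05 s, during which the arm holds its last target. There are 200 camera calls.

## Working session

There is one attempt and no reset: what is moved stays moved. The work goes in short steps, Python scripts to look and compute and a tool call to move; the robot and the scene stay as the last step left them, time stands still between calls to the robot, and variables do not carry over. Pictures are saved under pics/ and viewed, at most 12 in all, crops included, and the job is handed in when it is done.

Besides the shell and the picture viewer there is one more tool, called after "Emit:" by a JSON object that holds its "method" and its "body". drive_tool: Moves the arm, as the interface text tells. Its arguments: {"type":"object","properties":{"steps":{"type":"array"}},"required":["steps"]}

```bash
mkdir -p pics
python3 - <<'E'
from station import r
import cv2,numpy as np
s=r.sense();print(s)
for n in("scene","top"):
    cv2.imwrite(f"pics/{n}0.png",r.capture(n))
    p=r.camera_params(n);print(n,p)
E
```

```text
{'time_s': 0.0, 'joints': array([ 8.74113676e+01,  2.20909851e+01,  3.80181077e-01, -2.96872064e-02,
       -6.84121683e+01, -1.48172766e+01]), 'joint_velocities': array([-0.01988654,  0.01029704,  0.03621745,  0.03348643,  0.13317574,
        0.10212685]), 'effort': array([-7.08135813e-04, -3.90664208e+01,  1.87409270e+01,  4.21973169e+00,
        1.10083105e-02, -1.95334278e-04]), 'tcp_pos': array([0.18676354, 0.59585075, 0.24045815]), 'ee_rot': array([[ 9.54152308e-01, -2.99320964e-01, -5.78236547e-04],
       [-2.99321511e-01, -9.54149951e-01, -2.12227463e-03],
       [ 8.35169158e-05,  2.19805187e-03, -9.99997581e-01]]), 'wrist_force': array([ 0.4211785 , -0.19983715, -0.04584985]), 'moment': array([-0.00543577,  0.01861736, -0.01865268]), 'gripper_force': 0.0, 'gripper_width': 0.9971141947217446}
scene {'camera_matrix': array([[471.67232811,   0.        , 322.05260349],
       [  0.        , 471.67232811, 231.30262999],
       [  0.        ,   0.        ,   1.        ]]), 'extrinsics': array([[-0.99557176,  0.09398496,  0.0019219 ,  0.51336283],
       [ 0.0743582 ,  0.79984676, -0.5955804 , -0.16081233],
       [-0.05751282, -0.59280012, -0.8032934 ,  1.04063149],
       [ 0.        ,  0.        ,  0.        ,  1.        ]])}
top {'camera_matrix': array([[558.58265068,   0.        , 321.856456  ],
       [  0.        , 558.58265068, 232.55603072],
       [  0.        ,   0.        ,   1.        ]]), 'extrinsics': array([[-0.0186188 , -0.99964578,  0.01901728,  0.19733378],
       [-0.99923344,  0.01794927, -0.03479021,  0.52007539],
       [ 0.03443654, -0.01965045, -0.99921368,  0.89495746],
       [ 0.        ,  0.        ,  0.        ,  1.        ]])}
```

View pics/scene0.png

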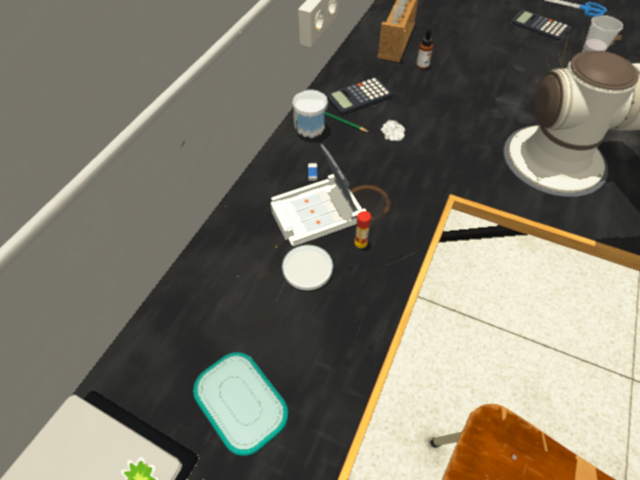

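View pics/top0.png

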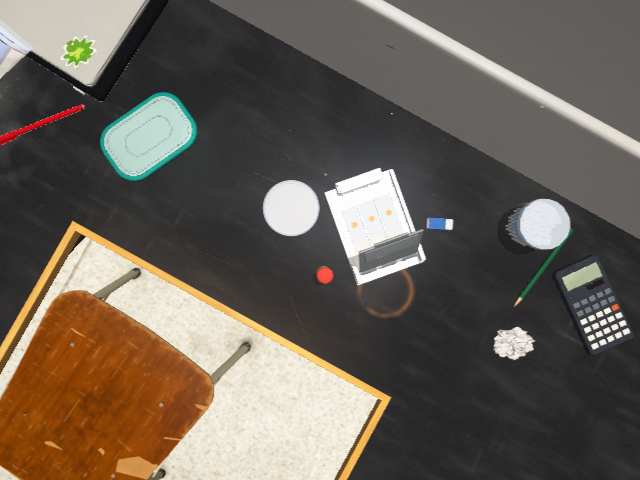

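The tray is near top pixels (375,225). The lip is at the upper end (~(358,182)), the hinge at the lower end, and the cover stands open around (390,252). The petri is at (291,208), the glue stick at (325,275) and the eraser at (440,224). Next is a zoom of both views.

Run:
```python
import cv2,numpy as np
a=cv2.imread("pics/top0.png")[160:295,310:470]
b=cv2.imread("pics/scene0.png")[140:250,262:382]
cv2.imwrite("pics/top_z.png",cv2.resize(a,None,fx=4.4,fy=4.4,interpolation=cv2.INTER_CUBIC))
cv2.imwrite("pics/scene_z.png",cv2.resize(b,None,fx=5,fy=5,interpolation=cv2.INTER_CUBIC))
```

```text
(no output)
```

View pics/top_z.png

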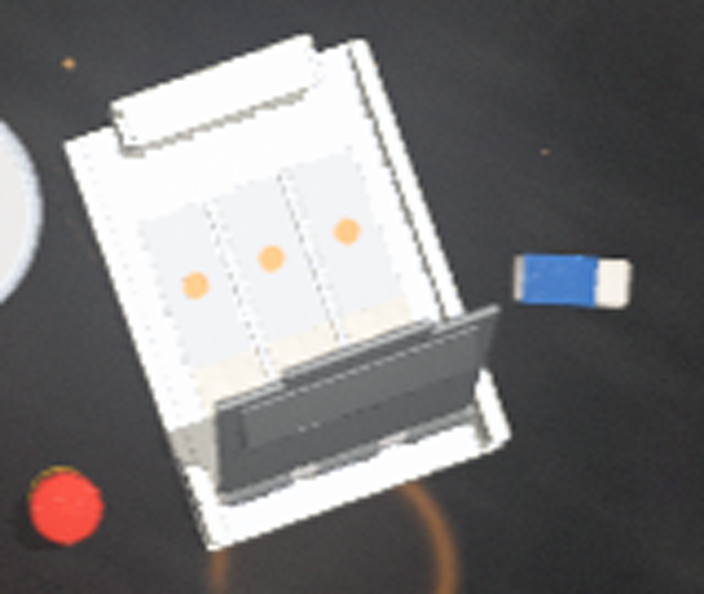

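View pics/scene_z.png

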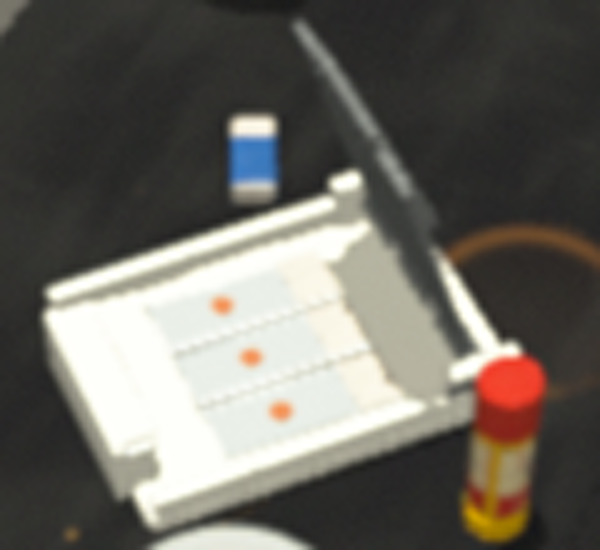

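The zooms show the following:
- **Top zoom, tray:** corners at about (65,145), (365,42), (508,437) and (212,548). The lip front edge runs roughly (125,150)–(318,85).
- **Top zoom, cover:** the free edge runs (217,405)–(498,310), with the tongue end at about (285,380)–(435,323).
- **Scene zoom:** the cover's free edge runs from (300,22) to (435,222).

```bash
cat > h.py <<'E'
import numpy as np
from station import r
def ray(n,uv):
    p=r.camera_params(n);K=p["camera_matrix"];E=p["extrinsics"];R=E[:3,:3];t=E[:3,3]
    d=R.T@np.linalg.solve(K,[uv[0],uv[1],1.]);return -R.T@t,d/np.linalg.norm(d)
def onz(n,uv,z):
    c,d=ray(n,uv);return c+d*(z-c[2])/d[2]
def tri(a,b):
    (c1,d1),(c2,d2)=ray("top",a),ray("scene",b)
    k=np.linalg.lstsq(np.c_[d1,-d2],c2-c1,rcond=None)[0]
    p,q=c1+k[0]*d1,c2+k[1]*d2;return (p+q)/2,np.linalg.norm(p-q)
T=lambda x,y:(310+x/4.4,160+y/4.4)
S=lambda x,y:(262+x/5,140+y/5)
def proj(n,P):
    p=r.camera_params(n);q=p["camera_matrix"]@(p["extrinsics"][:3,:3]@P+p["extrinsics"][:3,3]);return q[:2]/q[2]
E
python3 - <<'E'
from h import *
np.set_printoptions(precision=4,suppress=True)
c=[onz("top",T(*p),z) for p,z in [((65,145),.02),((365,42),.02),((508,437),.02),((212,548),.02)]]
c=np.array(c);print(c)
for i in range(4):print(np.linalg.norm(c[i]-c[(i+1)%4]))
print("heading",[np.degrees(np.arctan2(*(d[1::-1]))) for d in (c[0]-c[3],c[1]-c[2])],"across",np.degrees(np.arctan2(*((c[0]-c[1])[1::-1]))),np.degrees(np.arctan2(*((c[3]-c[2])[1::-1]))))
print("center",c.mean(0))
L=onz("top",T(125,150),.032),onz("top",T(318,85),.032);print("lip",L,np.linalg.norm(L[0]-L[1]))
for a,b in [((498,310),(300,22)),((217,405),(435,222))]:
    print("cover corner",tri(T(*a),S(*b)))
for n,p in (("petri",(291,208)),("glue",(325,275)),("eraser",(440,224))):print(n,onz("top",p,{"petri":.015,"glue":.085,"eraser":.012}[n]))
E
```

```text
[[0.5863 0.1822 0.02  ]
 [0.6221 0.0722 0.02  ]
 [0.4775 0.0236 0.02  ]
 [0.4395 0.1319 0.02  ]]
0.11564707788254343
0.15259107888512966
0.11474716646615887
0.15522224929184805
heading [np.float64(18.92589159122546), np.float64(18.592120835185113)] across 108.03336013466082 109.34149437609084
center [0.5313 0.1025 0.02  ]
lip (array([0.5829, 0.1611, 0.032 ]), array([0.6051, 0.0913, 0.032 ])) 0.07322349327545882
cover corner (array([0.5201, 0.0484, 0.1311]), np.float64(0.000855435555871268))
cover corner (array([0.4861, 0.1383, 0.1169]), np.float64(0.01037942050210039))
petri [0.5636 0.2366 0.015 ]
glue [0.4583 0.1859 0.085 ]
eraser [ 0.5338 -0.003   0.012 ]
```

Emit:
{"method": "drive_tool", "body": {"steps": [0, 0, -0.105, 0, 0, 0, 0, 0, 0, -0.105, 0, 0, 0, 0, 0, 0, -0.105, 0, 0, 0, 0, 0, 0, -0.105, 0, 0, 0, 0, 0, 0, -0.105, 0, 0, 0, 0, 0, 0, -0.105, 0, 0, 0, 0, 0, 0, 0, 0.005, 0.04, 0, 0, 0, 0, 0, 0.005, 0.04, 0, 0, 0, 0, 0, 0.005, 0.04, 0, 0, 0, 0, 0, 0.005, 0.04, 0, 0]}}

```text
time_s: 0.93
tcp_pos: [0.2574, 0.4493, 0.2408]
ee_rot: [[0.947, 0.321, -0.0], [0.321, -0.947, -0.001], [-0.001, 0.001, -1.0]]
wrist_force: [0.7, 0.3, 0.3]
gripper_width: 0.323
gripper_force: 0.0
```

Emit:
{"method": "drive_tool", "body": {"steps": [0, 0, 0, 0.005, 0.04, 0, 0, 0, 0, 0, 0.005, 0.04, 0, 0, 0, 0, 0, 0.005, 0.04, 0, 0, 0, 0, 0, 0.005, 0.04, 0, 0, 0, 0, 0, 0.005, 0.04, 0, 0, 0, 0, 0, 0.005, 0.04, 0, 0, 0, 0, 0, 0.005, 0.04, 0, 0, 0, 0, 0, 0.005, 0.04, 0, 0, 0, 0, 0, 0.005, 0.04, 0, 0, 0, 0, 0, 0, 0, 0, 0]}}

```text
time_s: 1.77
tcp_pos: [0.4162, 0.1194, 0.2412]
ee_rot: [[0.95, 0.313, -0.001], [0.313, -0.95, -0.002], [-0.002, 0.001, -1.0]]
wrist_force: [-0.4, 0.1, -0.3]
gripper_width: 0.007
gripper_force: 0.0
```

Run:
```python
from h import *
import cv2
s=r.sense();print(s["tcp_pos"])
p=r.camera_params("wrist");np.savez("w1.npz",K=p["camera_matrix"],E=p["extrinsics"])
cv2.imwrite("pics/w1.png",r.capture("wrist"));cv2.imwrite("pics/top1.png",r.capture("top"))
for n,P in (("hinge",[.4723,.0835,.023]),("lip",[.594,.125,.032])):print(n,proj("wrist",np.array(P)))
```

```text
[0.41621802 0.11938304 0.24118477]
hinge [379.18042859 171.61115281]
lip [385.8631475   34.21678245]
```

View pics/w1.png

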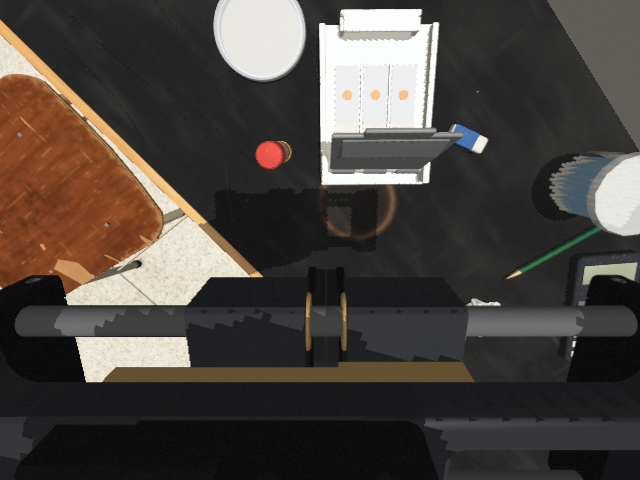

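The wrist view agrees with the estimates. The lip edge middle is at (381,38) against a predicted (386,34), the hinge is near (380,173), and the tongue end spans about (364..436,131).

Run:
```python
from h import *
np.set_printoptions(precision=4,suppress=True)
e=np.array([.9467,.3223,0]);n=np.array([-.3223,.9467,0])
lip=onz("wrist",(381,38),.032);end=onz("wrist",(376,184),.004)
print(lip,end,np.linalg.norm((lip-end)[:2]))
c=lip-.067*e;print("centre",c,"from end",end+.08*e)
# tongue end: (400,130) intersect plane y_tray=0 plane (through c, normal n)
for y in (129,133):
  C,d=ray("wrist",(400,y));k=((c-C)@n)/(d@n);P=C+k*d;q=(P-c);print("tip",q@e,P[2])
  # circle intersection: radius 125 about hinge in x-z using only row
  for k in np.linspace(.05,.6,2000):
    P=C+k*d;x=(P-c)@e+.062;z=P[2]-.023
    if np.hypot(x,z)<.125: print("circ",x,z,np.degrees(np.arctan2(z,x)),(P-c)@n);break
t=r.sense()["tcp_pos"];print("tcp tray",(t-c)@e,(t-c)@n,t[2])
```

```text
[0.5896 0.1282 0.032 ] [0.4573 0.0785 0.004 ] 0.1413017316993064
centre [0.5262 0.1066 0.032 ] from end [0.5331 0.1043 0.004 ]
tip -0.017601291093639046 0.13807761938287202
circ 0.044360878365803165 0.1166759236975918 69.18289943268744 0.0003392764803944884
tip -0.020320784054617833 0.1387897664480202
circ 0.041654536717912125 0.117736087947002 70.51643307184054 0.00041434740179633516
tcp tray -0.09965415373295992 0.051225226301331035 0.2412084829150853
```

Emit:
{"method": "drive_tool", "body": {"steps": [0, 0, 0, 0, 0.025, 0, 0, 0, 0, 0, 0, 0.025, 0, 0, 0, 0, 0, 0, 0, 0.03, 0, 0, 0, 0, 0, 0, 0.03, 0, 0, 0, 0, 0, 0, 0.03, 0, 0, 0, 0, 0, 0, 0.03, 0, 0, 0, 0, 0, 0, 0.015, 0, 0, 0, 0, 0, 0, 0, 0, 0, 0, 0, 0, 0, 0, 0, 0, 0, 0, 0, 0, 0, 0]}}

```text
time_s: 2.7
tcp_pos: [0.432, 0.0785, 0.1076]
ee_rot: [[0.947, 0.322, 0.002], [0.322, -0.947, 0.001], [0.002, -0.0, -1.0]]
wrist_force: [0.3, 0.7, -0.0]
gripper_width: 0.008
gripper_force: 0.0
```

Emit:
{"method": "drive_tool", "body": {"steps": [0, 0, 0, 0.013, 0.006, 0, 0, 0, 0, 0, 0.013, 0, 0.001, 0, 0, 0, 0, 0.013, 0, 0.001, 0, 0, 0, 0, 0.006, 0, 0.001, 0, 0, 0, 0, 0.006, 0, 0, 0, 0, 0, 0, 0.005, 0, 0.002, 0, 0, 0, 0, 0.005, 0, 0.002, 0, 0, 0, 0, 0, 0, 0, 0]}}

```text
time_s: 3.37
tcp_pos: [0.4914, 0.0914, 0.0995]
ee_rot: [[0.947, 0.321, 0.0], [0.321, -0.947, 0.0], [0.0, -0.0, -1.0]]
wrist_force: [-0.7, 0.1, -0.0]
gripper_width: 0.008
gripper_force: 0.0
```

Run:
```python
from h import *
import cv2
s=r.sense();print(s["tcp_pos"],s["wrist_force"])
a=r.capture("scene")[110:260,242:402];b=r.capture("top")[140:290,310:470]
cv2.imwrite("pics/c2.png",cv2.resize(np.hstack([a,b]),None,fx=2.5,fy=2.5,interpolation=cv2.INTER_CUBIC))
```

```text
[0.49143327 0.09144369 0.09946087] [-0.6921768   0.10521434 -0.04794157]
```

View pics/c2.png

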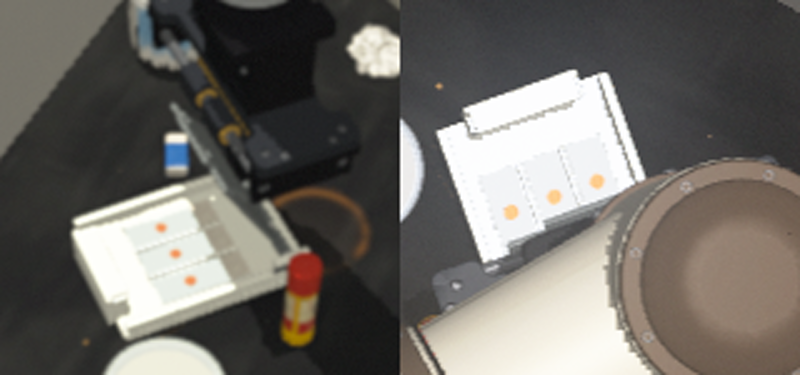

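The fingers are on the cover's outer face and the tray hasn't moved. Next is the fold along the arc.

Emit:
{"method": "drive_tool", "body": {"steps": [0, 0, 0, 0.0055, 0, 0.003, 0, 0, 0, 0, 0.0055, 0, 0.003, 0, 0, 0, 0, 0.004, 0, 0.004, 0, 0, 0, 0, 0.004, 0, 0.004, 0, 0, 0, 0, 0.0035, 0, 0.0045, 0, 0, 0, 0, 0.0035, 0, 0.0045, 0, 0, 0, 0, 0.0025, 0, 0.005, 0, 0, 0, 0, 0.0025, 0, 0.005, 0, 0, 0, 0, 0.001, 0, 0.002, 0, 0, 0, 0, 0, 0, 0, 0]}}

```text
time_s: 4.3
tcp_pos: [0.5213, 0.1014, 0.0639]
ee_rot: [[0.947, 0.32, -0.001], [0.32, -0.947, -0.0], [-0.001, 0.0, -1.0]]
wrist_force: [0.4, -0.2, 0.6]
gripper_width: 0.004
gripper_force: 0.2
```

Emit:
{"method": "drive_tool", "body": {"steps": [0, 0, 0, 0.002, 0, 0.005, 0, 0, 0, 0, 0.001, 0, 0.005, 0, 0, 0, 0, 0.001, 0, 0.005, 0, 0, 0, 0, 0, 0, 0.003, 0, 0, 0, 0, 0, 0, 0.002, 0, 0, 0, 0, 0, 0, 0, 0, 0, 0, 0, 0, 0, 0, 0]}}

```text
time_s: 4.88
tcp_pos: [0.5251, 0.1027, 0.0446]
ee_rot: [[0.947, 0.32, 0.0], [0.32, -0.947, 0.0], [0.0, -0.0, -1.0]]
wrist_force: [0.5, -0.8, 0.6]
gripper_width: 0.004
gripper_force: 0.5
```

Run:
```python
from h import *
import cv2
s=r.sense();print(s["tcp_pos"],s["wrist_force"])
a=r.capture("scene")[120:260,252:402];b=r.capture("wrist")
cv2.imwrite("pics/c3.png",cv2.resize(a,None,fx=4,fy=4,interpolation=cv2.INTER_CUBIC));cv2.imwrite("pics/w3.png",b)
```

```text
[0.5251383  0.10272979 0.0445614 ] [ 0.49904538 -0.78634886  0.59560467]
```

View pics/w3.png

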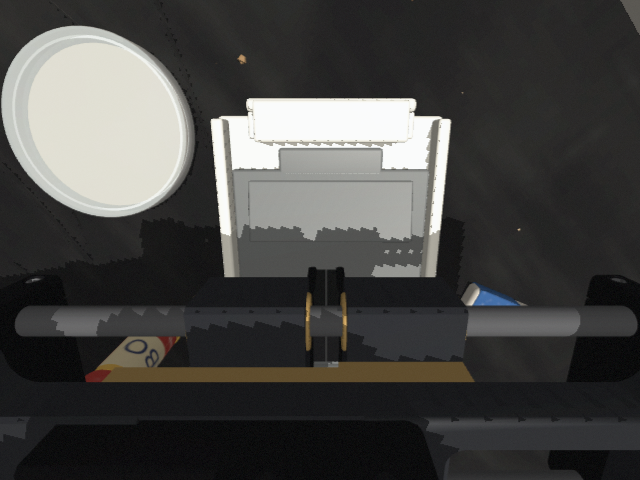

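View pics/c3.png

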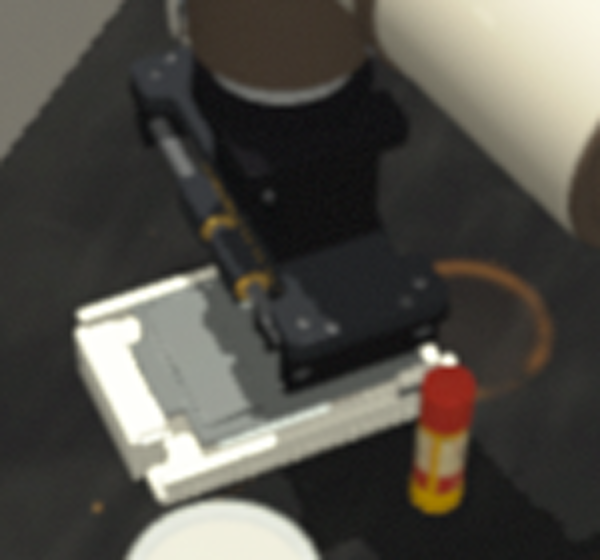

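The cover is nearly flat. In the wrist view the tongue end is at row 149, just short of the lip edge at about row 141, and the step face is at row 242, ahead of the fingertips at about row 268. I'll press a little more, then slide to the step.

Emit:
{"method": "drive_tool", "body": {"steps": [0, 0, 0, 0, 0, 0.001, 0, 0, 0, 0, 0, 0, 0.001, 0, 0, 0, 0, 0, 0, 0.001, 0, 0, 0, 0, 0, 0, 0, 0, 0, 0, 0, 0, 0, 0, 0]}}

```text
time_s: 5.4
tcp_pos: [0.5259, 0.103, 0.0433]
ee_rot: [[0.947, 0.321, 0.002], [0.321, -0.947, 0.0], [0.002, 0.0, -1.0]]
wrist_force: [-2.5, -0.3, 10.3]
gripper_width: 0.005
gripper_force: 5.3
```

Emit:
{"method": "drive_tool", "body": {"steps": [0, 0, 0, 0.001, 0, -0.001, 0, 0, 0, 0, 0.002, 0, 0, 0, 0, 0, 0, 0.002, 0, 0, 0, 0, 0, 0, 0.002, 0, 0, 0, 0, 0, 0, 0.002, 0, 0, 0, 0, 0, 0, 0.002, 0, 0, 0, 0, 0, 0, 0, 0, 0, 0]}}

```text
time_s: 5.98
tcp_pos: [0.5359, 0.1064, 0.0437]
ee_rot: [[0.947, 0.321, 0.001], [0.321, -0.947, 0.0], [0.001, 0.0, -1.0]]
wrist_force: [-1.0, -0.2, 7.3]
gripper_width: 0.004
gripper_force: 3.8
```

Run:
```python
from h import *
import cv2
s=r.sense();print(s["tcp_pos"],s["wrist_force"])
b=r.capture("wrist")
cv2.imwrite("pics/w4.png",cv2.resize(b[90:290,180:480],None,fx=2.5,fy=2.5))
```

```text
[0.53593634 0.10635351 0.04367554] [-1.00389156 -0.20211759  7.30555808]
```

View pics/w4.png

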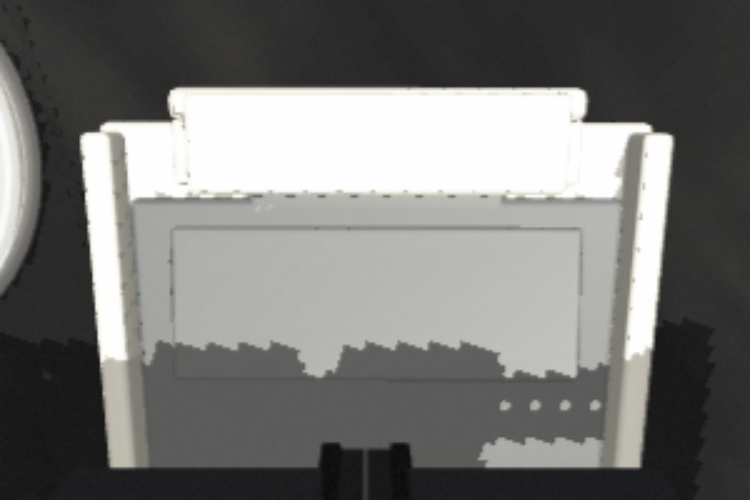

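The cover followed by friction: the tongue is already going under the lip, and the step face is still about 13 mm ahead of the tips. I'll ease the down-force, slide up to the step, then push on it.

Emit:
{"method": "drive_tool", "body": {"steps": [0, 0, 0, 0, 0, -0.0006, 0, 0, 0, 0, 0, 0, -0.0004, 0, 0, 0, 0, 0.002, 0, 0, 0, 0, 0, 0, 0.002, 0, 0, 0, 0, 0, 0, 0.002, 0, 0, 0, 0, 0, 0, 0.002, 0, 0, 0, 0, 0, 0, 0.002, 0, 0, 0, 0, 0, 0, 0, 0, 0, 0]}}

```text
time_s: 6.7
tcp_pos: [0.5424, 0.1081, 0.0433]
ee_rot: [[0.947, 0.32, -0.006], [0.32, -0.947, -0.003], [-0.007, 0.001, -1.0]]
wrist_force: [-4.9, -2.8, 8.9]
gripper_width: 0.003
gripper_force: 4.3
```

Run:
```python
from h import *
import cv2
np.set_printoptions(precision=4,suppress=True)
s=r.sense();print(s["tcp_pos"],s["wrist_force"])
b=r.capture("wrist");a=r.capture("top")
cv2.imwrite("pics/c5.png",np.vstack([cv2.resize(b[90:290,180:480],None,fx=1.6,fy=1.6),cv2.resize(a[150:250,310:460],(480,280),interpolation=cv2.INTER_CUBIC)]))
cv2.imwrite("pics/top5.png",a)
# tray shift between top pictures by template match of lip region
g=cv2.imread("pics/top0.png")
t=g[162:205,322:412];m=cv2.matchTemplate(a[150:220,310:425],t,cv2.TM_CCOEFF_NORMED);print(cv2.minMaxLoc(m),"expect (12,12)")
print("step face fwd of tip: proj of face point if slot=.014:",proj("wrist",np.array([.530+.032*.9467,.105+.032*.3223,.027])))
```

```text
[0.5424 0.1081 0.0433] [-4.8871 -2.8244  8.9169]
(-0.057219263166189194, 0.659117579460144, (25, 27), (11, 12)) expect (12,12)
step face fwd of tip: proj of face point if slot=.014: [326.7945 254.0842]
```

View pics/c5.png

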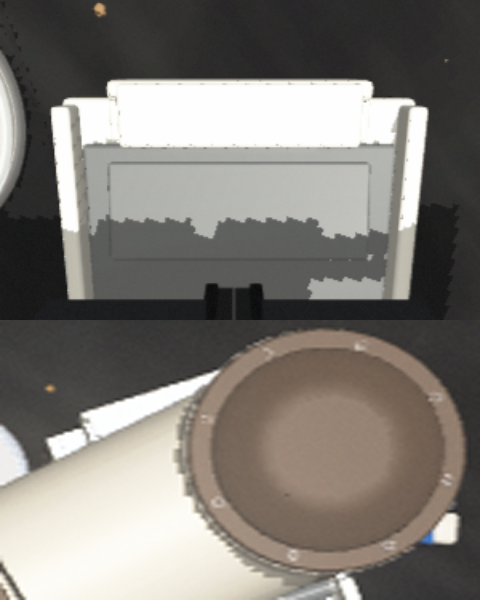

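The step face is at about row 251, against a predicted 254 when fully home, so the cover is almost home with the tips still about 9 mm short of the step. I'll lighten the press so the fingers slide up to the step.

Emit:
{"method": "drive_tool", "body": {"steps": [0, 0, 0, -0.003, 0, -0.0005, 0, 0, 0, 0, 0, 0, -0.0005, 0, 0, 0, 0, 0, 0, 0, 0]}}

```text
time_s: 7.05
tcp_pos: [0.5418, 0.1083, 0.0443]
ee_rot: [[0.947, 0.32, -0.001], [0.32, -0.947, -0.0], [-0.001, -0.0, -1.0]]
wrist_force: [-0.9, -0.8, 2.2]
gripper_width: 0.006
gripper_force: 1.0
```

Down-force is now 2.2 N. Sliding forward to the step.

Emit:
{"method": "drive_tool", "body": {"steps": [0, 0, 0, 0.002, 0, 0, 0, 0, 0, 0, 0.002, 0, 0, 0, 0, 0, 0, 0.002, 0, 0, 0, 0, 0, 0, 0, 0, 0, 0]}}

```text
time_s: 7.38
tcp_pos: [0.5482, 0.1106, 0.0443]
ee_rot: [[0.947, 0.32, 0.0], [0.32, -0.947, 0.0], [0.0, -0.0, -1.0]]
wrist_force: [-0.8, -0.7, 1.4]
gripper_width: 0.006
gripper_force: 0.6
```

Emit:
{"method": "drive_tool", "body": {"steps": [0, 0, 0, 0.0015, 0, 0, 0, 0, 0, 0, 0.0015, 0, 0, 0, 0, 0, 0, 0.0015, 0, 0, 0, 0, 0, 0, 0, 0, 0, 0]}}

```text
time_s: 7.72
tcp_pos: [0.5512, 0.1115, 0.0442]
ee_rot: [[0.947, 0.32, -0.002], [0.32, -0.947, -0.001], [-0.002, 0.0, -1.0]]
wrist_force: [-2.3, -0.8, 2.6]
gripper_width: 0.01
gripper_force: 2.3
```

Emit:
{"method": "drive_tool", "body": {"steps": [0, 0, 0, 0.001, 0, 0, 0, 0, 0, 0, 0.001, 0, 0, 0, 0, 0, 0, 0, 0, 0, 0]}}

```text
time_s: 7.97
tcp_pos: [0.5515, 0.1114, 0.0439]
ee_rot: [[0.947, 0.32, -0.006], [0.32, -0.948, -0.002], [-0.006, 0.0, -1.0]]
wrist_force: [-6.3, -1.1, 3.0]
gripper_width: 0.01
gripper_force: 4.0
```

The push force has risen to 6.4 N with almost no travel, well over the 2 N slide, so the cover is home. Unload and lift straight off.

Emit:
{"method": "drive_tool", "body": {"steps": [0, 0, 0, -0.002, 0, 0, 0, 0, 0, 0, -0.0015, 0, -0.001, 0, 0, 0, 0, 0, 0, -0.004, 0, 0, 0, 0, 0, 0, -0.01, 0, 0, 0, 0, 0, 0, -0.03, 0, 0, 0, 0, 0, 0, -0.04, 0, 0, 0, 0, -0.02, 0, -0.03, 0, 0, 0, 0, -0.04, 0, 0, 0, 0, 0, 0, -0.04, 0, 0, 0, 0, 0, 0, 0, 0, 0, 0]}}

```text
time_s: 8.8
tcp_pos: [0.4481, 0.0759, 0.1594]
ee_rot: [[0.948, 0.319, -0.006], [0.319, -0.948, -0.001], [-0.006, -0.001, -1.0]]
wrist_force: [-1.2, -0.5, -1.2]
gripper_width: 0.007
gripper_force: 0.0
```

Run:
```python
from h import *
import cv2
np.set_printoptions(precision=4,suppress=True)
s=r.sense();print(s["tcp_pos"],s["wrist_force"])
e=np.array([.9467,.3223,0])
b=r.capture("wrist")
print([proj("wrist",np.array([.530,.105,0])+x*e+[0,0,z]) for x,z in((.067,.032),(.032,.03),(-.048,.025))])
cv2.imwrite("pics/w6.png",cv2.resize(b[0:240,200:480],(700,600)))
a=r.capture("top");cv2.imwrite("pics/top6.png",a)
t=cv2.imread("pics/top0.png")[162:205,322:412];m=cv2.matchTemplate(a[150:220,310:425],t,cv2.TM_CCOEFF_NORMED);print(cv2.minMaxLoc(m))
```

```text
[0.4481 0.0759 0.1594] [-1.2439 -0.4549 -1.2322]
[array([326.9094,  33.6948]), array([326.9278,  86.3278]), array([326.9632, 190.2057])]
(0.05430210381746292, 0.9328622817993164, (0, 27), (12, 12))
```

View pics/w6.png

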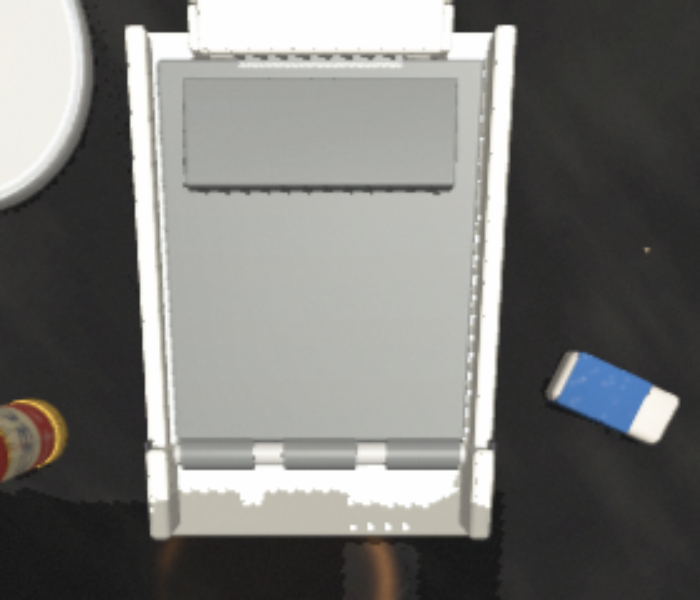

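The cover stayed shut: it is flat with the tongue under the lip, the lip edge at zoom row ~55 and the step face at ~187. The tray hasn't moved. One numeric check of the seating follows, using edge rows from a saved picture.

Run:
```python
from h import *
import cv2
b=r.capture("wrist");g=cv2.cvtColor(b,cv2.COLOR_BGR2GRAY).astype(int)
for c0,c1 in((270,295),(310,340),(360,385)):
    print(c0,list(enumerate(g[12:36,c0:c1].mean(1).round().astype(int),12)),list(enumerate(g[68:82,c0:c1].mean(1).round().astype(int),68)))
print(list(enumerate(g[170:218,320:335].mean(1).round().astype(int),170)))
o=np.array([.530,.105,0]);e=np.array([.9467,.3223,0])
for x,z in((.067,.032),(.067,.028),(.032,.030),(.032,.025),(.030,.030),(-.048,.025),(-.08,.004)):print(x,z,proj("wrist",o+x*e+[0,0,z])[1].round(1))
```

```text
270 [(12, np.int64(195)), (13, np.int64(194)), (14, np.int64(192)), (15, np.int64(189)), (16, np.int64(180)), (17, np.int64(171)), (18, np.int64(184)), (19, np.int64(190)), (20, np.int64(191)), (21, np.int64(190)), (22, np.int64(190)), (23, np.int64(189)), (24, np.int64(190)), (25, np.int64(189)), (26, np.int64(189)), (27, np.int64(189)), (28, np.int64(252)), (29, np.int64(253)), (30, np.int64(253)), (31, np.int64(253)), (32, np.int64(253)), (33, np.int64(253)), (34, np.int64(253)), (35, np.int64(237))] [(68, np.int64(169)), (69, np.int64(170)), (70, np.int64(170)), (71, np.int64(169)), (72, np.int64(169)), (73, np.int64(169)), (74, np.int64(169)), (75, np.int64(170)), (76, np.int64(170)), (77, np.int64(167)), (78, np.int64(167)), (79, np.int64(169)), (80, np.int64(170)), (81, np.int64(172))]
310 [(12, np.int64(254)), (13, np.int64(254)), (14, np.int64(254)), (15, np.int64(254)), (16, np.int64(254)), (17, np.int64(254)), (18, np.int64(254)), (19, np.int64(254)), (20, np.int64(254)), (21, np.int64(254)), (22, np.int64(254)), (23, np.int64(254)), (24, np.int64(254)), (25, np.int64(254)
[... 1787 characters left out ...]
64(194)), (192, np.int64(189)), (193, np.int64(171)), (194, np.int64(151)), (195, np.int64(143)), (196, np.int64(131)), (197, np.int64(113)), (198, np.int64(145)), (199, np.int64(186)), (200, np.int64(189)), (201, np.int64(189)), (202, np.int64(189)), (203, np.int64(189)), (204, np.int64(189)), (205, np.int64(189)), (206, np.int64(188)), (207, np.int64(189)), (208, np.int64(189)), (209, np.int64(189)), (210, np.int64(189)), (211, np.int64(189)), (212, np.int64(188)), (213, np.int64(189)), (214, np.int64(189)), (215, np.int64(189)), (216, np.int64(189)), (217, np.int64(189))]
0.067 0.032 42.4
0.067 0.028 43.9
0.032 0.03 94.1
0.032 0.025 94.9
0.03 0.03 96.9
-0.048 0.025 196.3
-0.08 0.004 226.7
```

The ratios of edge distances match the fully-home position to within about 1 mm: hinge-to-lip over tray length measures 0.831, against 0.834 when home and 0.848 if 2 mm short. The stop was also felt at 6 N. Handing in.

Run:
```python
from station import r
print(r.sense()["wrist_force"],r.finish_job())
```

```text
the job is handed in; nothing more can be done
[0.37732906 1.41543974 0.6308943 ] None
```

The cover is folded flat and held shut with its tongue under the lip, home to within about 1 mm by the camera; most of the slide came from fingertip friction, and I pushed on the step only for the last bit to the stop. The tray stayed in place, the fingers touched only the cover, and the job is handed in (result not shown).

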